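# Clamp the pump cassette through its guard window and start the pump

### The arm

A 6-joint arm with a two-finger parallel gripper is mounted at the origin on the work surface. World frame = base frame: x ahead of the robot, y to its left, z up, the work surface at z = 0. Lengths are in mm, angles in rad, forces in N, time in s.
With the tool pointing down it reaches from about 275 to 725 mm from the base axis. Payload 5.6 kg.
Tool frame: the origin (TCP) lies between the finger pads; the fingertips stand 17 mm ahead of it and the grasp point (between the pads) lies 2 mm behind it; z points along the fingers, y is the direction in which the jaws open and shut (so a half turn about z gives the same grasp; the last joint's range is limited). The gripper opens to 85 mm and grips with 20 to 120 N. Pads are 22 mm wide; open, the fingers measure 114 mm over their backs; the gripper's body (76 mm by 85 mm) begins 54 mm behind the grasp point. The pads swing forward as they close: fully open they stand 13 mm farther back than shut.
Start: joints at [-0.876, 0.255, 0.108, 0, -1.424, -0.285], TCP at [219.152, -504.445, 248.283] pointing down, gripper open.
Joint ranges: [-2.95, 2.95], [-1.21, 1.97], [-1.09, 1.5], [-2.87, 1.71], [-2.94, -0.07], [-3.05, 3.05]. Speed limits (rad/s): [2.57, 2.57, 3.14, 3.14, 3.14, 3.14].

### API

Orientations are given as [roll, pitch, yaw] about the fixed x, y, z axes, in that order (R = Rz(yaw) Ry(pitch) Rx(roll)).
In Python, from plant import observe, get_image, get_calibration, workorder gives the robot as it stands.
- The arm moves only by the tool move_arm, never from a script. Its argument "plan" is a list that holds one entry, the list of rows, each a list of 5 numbers: the finger opening in cm, from 0 to 8.54, then the shift along the world's x, y, z in cm, then the turn about the world's z in rad. In form: [[[hand, dx, dy, dz, twist], ...]]. A call has 1 to 8 rows; each row shifts and turns the commanded pose from where the row before left it; what a row does not reach is not made up. A row lasts 1/12 s, in which the tool goes at most 41.7 mm and 7.16 degrees, less where a joint would pass 70% of its speed; a pose out of reach is approached as far as the arm can. A call with a gripper value outside its range is refused whole. The fingers move at their own pace and stop on an object; "force" is the grip in N (left out, the last holds). Time passes only in rows, so rows that do not move let the fingers close. It gives the time, the measured TCP pose, the force and the opening at its end, in the units of the state.
- observe(): the state, without advancing time (a new reading comes with each control period).
- get_image(name): name is "side" or "top"; returns the picture (400x640x3 uint8, blue, green, red); there is no depth.
- get_calibration(name): a dict with "intrinsics" (3x3 intrinsics, pixels), "extrinsics" (4x4, takes a point from camera to world coordinates). Camera axes: x right, y down, z forward; pixel columns grow to the right and rows downward; lengths in mm; the calibration is good to about 2 mm. A picture is of the moment at which its call begins. get_calibration takes no time and is no camera call.
- workorder.hand_in(): hands the job in, once; it reports no verdict.
The state is a dict: "clock": time; "qpos": joint angles; "qvel": joint speeds; "tau": joint torques, N m; "tcp_pos": TCP position; "eef_rot": TCP orientation; "contact_force": force on the tool from outside, world axes, zero at the start; "wrist_torque": the same for the moment, N m; "width": finger opening in mm.
Only numpy, scipy, OpenCV 4.12 (cv2) and the standard library are available. Lean on these libraries where they do the work, as an engineer would, in place of code of your own. Each camera call takes 0.05 s, during which the arm holds its last target.

### The job

Two identical pumps stand on the bench, and one of them still has the clamp lever under its guard standing up. With the fingertips, reach down through the window of that pump's guard without touching the guard, press the lever fully down, come out again, and then press and release the start key on the front of the same pump. Touch neither guard at any time, press nothing on the other pump, do not pull the lever up, and leave the loose things where they are.

Things in the scene. Friction and masses are not known exactly. Their poses are not given: they have to be found in the camera images.
- pump_a: Bench peristaltic pump, the pump whose lever starts raised; it is the one to work on. The two pumps are identical dark violet boxes 250 x 160 x 100 mm high standing fixed on the bench, and either may be on the left or the right. Origin: centre of the underside; its own x runs from the front (key end, near the robot) to the rear (lever hinge end), y to the left, z up. The flat deck is 100 mm above the bench.
- guard_a: Grey guard with clear walls on the deck of pump_a: 160 mm long (x), 136 mm wide (y), its top 55 mm above the deck; its rear edge is about flush with the pump's rear. Its top is a 6 mm thick frame round a rectangular window. Origin on the deck at the pump's middle, axes as the pump's.
- window_a (a point): Centre of the window in guard_a, level with the top face of the frame (155 mm above the bench). The opening is 100 mm along the pump's x and 84 mm along its y; axes as the pump's. Straight below this point, 32 mm down, lies the top of the lever's pad (2 mm from its middle) once the lever is fully down.
- pad_a (a point): Middle of the top face of the black thumb pad (28 x 34 mm, 10 mm thick) at the free end of the clamp lever of pump_a; moves with the lever. The pad's middle is 72 mm from the hinge, which lies crosswise under the rear of the guard; the raised pad stands 26 to 34 mm higher at the start than fully down, about level with the window or poking up a little through it.
- lever_a (a joint): Angle of the steel clamp lever of pump_a, rad: 0 = raised, grows as the pad is pressed down, 0.5 = fully down (level, against its stop). Stiff hinge: takes 3 to 4 N on the pad and stays where it is left.
- key_a_top (a point): Centre of the top of the round grey start key (28 mm across, in a round black housing 44 mm across and 12 mm high) on the front of the deck of pump_a, right of the middle, outside the guard: 95 mm ahead of the pump's middle towards the front, 35 mm to its right. Its top is 22 mm above the deck when out, 33 mm below the top of the guard; it moves with the key.
- key_a (a joint): Travel of the start key of pump_a, m: 0 = out, 0.006 = fully pressed; springs back; about 5 N at full travel.
- pump_b: Bench peristaltic pump, the other pump, ready already; its lever starts fully down and is to be left alone. The two pumps are identical dark violet boxes 250 x 160 x 100 mm high standing fixed on the bench, and either may be on the left or the right. Origin: centre of the underside; its own x runs from the front (key end, near the robot) to the rear (lever hinge end), y to the left, z up. The flat deck is 100 mm above the bench.
- guard_b: Grey guard with clear walls on the deck of pump_b: 160 mm long (x), 136 mm wide (y), its top 55 mm above the deck; its rear edge is about flush with the pump's rear. Its top is a 6 mm thick frame round a rectangular window. Origin on the deck at the pump's middle, axes as the pump's.
- window_b (a point): Centre of the window in guard_b, level with the top face of the frame (155 mm above the bench). The opening is 100 mm along the pump's x and 84 mm along its y; axes as the pump's. Straight below this point, 32 mm down, lies the top of the lever's pad (2 mm from its middle) once the lever is fully down.
- pad_b (a point): Middle of the top face of the black thumb pad (28 x 34 mm, 10 mm thick) at the free end of the clamp lever of pump_b; moves with the lever. The pad's middle is 72 mm from the hinge, which lies crosswise under the rear of the guard; the raised pad stands 26 to 34 mm higher at the start than fully down, about level with the window or poking up a little through it.
- lever_b (a joint): Angle of the steel clamp lever of pump_b, rad: 0 = raised, grows as the pad is pressed down, 0.5 = fully down (level, against its stop). Stiff hinge: takes 3 to 4 N on the pad and stays where it is left.
- key_b_top (a point): Centre of the top of the round grey start key (28 mm across, in a round black housing 44 mm across and 12 mm high) on the front of the deck of pump_b, right of the middle, outside the guard: 95 mm ahead of the pump's middle towards the front, 35 mm to its right. Its top is 22 mm above the deck when out, 33 mm below the top of the guard; it moves with the key.
- key_b (a joint): Travel of the start key of pump_b, m: 0 = out, 0.006 = fully pressed; springs back; about 5 N at full travel.
- roller: Bystander, loose, to be left alone: steel roller 18 mm across, 26 mm high, standing on the front left of pump_a's deck. Origin at its underside.
- collar: Bystander, loose, to be left alone: white plastic ring 26 mm across, 14 mm high, on the front left of pump_b's deck. Origin at its underside.
- reagent: Bystander, loose, to be left alone: amber bottle 64 mm across, 150 mm high, behind the pumps. Origin at its underside.
- beaker: Bystander, loose, to be left alone: glass beaker 68 mm across, 85 mm high, between the pumps. Origin at its underside.
- jar: Bystander, loose, to be left alone: white jar 60 mm across, 70 mm high, beside the pumps on the right. Origin at its underside.
- wrench: Bystander, loose, to be left alone: steel wrench 150 mm long, lying to the right. Origin at its underside.
- driver: Bystander, loose, to be left alone: screwdriver 170 mm long, lying to the left. Origin at its underside.
- column: Bystander, loose, to be left alone: copper-coloured column 38 mm across, 124 mm high, with white end caps, beside the pumps on the left. Origin at its underside.

How it is judged (in metres and radians):
On the way, in this order (a step that is already met when the one before it is completed fails the run):
1. the raised lever is pressed fully down (value of joint lever_a above 0.45 rad), for 0.2 s.
2. then the start key of the same pump is pressed (value of joint key_a above 0.004 m), for 0.05 s.
At the end, for the whole second after the job is handed in: Both levers are fully down (within 0.05 rad, about 4 mm at the pad), both start keys have sprung back out (within 1.5 mm), and each loose thing is within 20 mm of where it stood (value of joint each of lever_a, lever_b above 0.45 rad and value of joint each of key_a, key_b below 0.0015 m and distance of each of roller, collar, reagent, beaker, jar, wrench, driver, column from where it was at the start of the episode below 0.02 m); the robot touches nothing.
It fails at once if a guard is touched (contact force between any of the arm, the fingers and guard_a above 0.3 N or contact force between any of the arm, the fingers and guard_b above 0.3 N).
It fails at once if the start key is pressed before the lever is fully down (value of joint key_a above 0.003 m and value of joint lever_a below 0.45 rad).
It fails at once if the lever is pulled up instead of pressed (value of joint lever_a below -0.05 rad).
It fails at once if the other pump's lever or key is worked (value of joint lever_b below 0.45 rad or value of joint key_b above 0.003 m).
It fails at once if a loose thing is displaced, lifted or carried (distance of any of roller, collar, reagent, beaker, jar, wrench, driver, column from where it was at the start of the episode above 0.02 m).
It also fails if it takes over 42 s, if anything falls off the work surface, if the arm or the gripper's body presses on something with over 40 N, if the wrist force passes 120 N, or if a joint passes its speed limit or range.

## Working session

There is one attempt and no reset: what is moved stays moved. The work goes in short steps, Python scripts to look and compute and a tool call to move; the robot and the scene stay as the last step left them, time stands still between calls to the robot, and variables do not carry over. Pictures are saved under pics/ and viewed, and the job is handed in when it is done.

Besides the shell and the picture viewer there is one more tool, called in YAML: its name, and indented under it one key for each argument. move_arm: Moves the arm, as the interface text tells. Its arguments: {"type":"object","properties":{"plan":{"type":"array","items":{"type":"array","items":{"type":"array","items":{"type":"number"}}}},"force":{"type":"number"}},"required":["plan"]}

```bash
mkdir -p pics; python3 - <<'E'
from plant import observe,get_image,get_calibration
import cv2
for n in("top","side"):
    cv2.imwrite(f"pics/{n}0.png",get_image(n)); c=get_calibration(n); print(n,c)
print(observe())
E
```

```text
top {'intrinsics': array([[390.9613413 ,   0.        , 320.84504827],
       [  0.        , 390.9613413 , 198.41002682],
       [  0.        ,   0.        ,   1.        ]]), 'extrinsics': array([[ 1.87499472e-02, -9.98733793e-01,  4.66824353e-02,
         4.98552346e+02],
       [-9.99820556e-01, -1.88555673e-02, -1.82316099e-03,
         3.75359813e+00],
       [ 2.70107629e-03, -4.66398742e-02, -9.98908117e-01,
         1.23485651e+03],
       [ 0.00000000e+00,  0.00000000e+00,  0.00000000e+00,
         1.00000000e+00]])}
side {'intrinsics': array([[482.87241904,   0.        , 318.08883498],
       [  0.        , 482.87241904, 205.27901085],
       [  0.        ,   0.        ,   1.        ]]), 'extrinsics': array([[ 9.93079195e-01, -5.47520866e-02,  1.03903421e-01,
         4.22387353e+02],
       [-1.17277055e-01, -5.09816074e-01,  8.52252112e-01,
        -1.25931277e+03],
       [ 6.30905260e-03, -8.58539329e-01, -5.12708900e-01,
         8.60165531e+02],
       [ 0.00000000e+00,  0.00000000e+00,  0.00000000e+00,
         1.00000000e+00]])}
{'clock': 0.1, 'qpos': array([-8.76411858e-01,  2.55709895e-01,  1.07145567e-01, -4.20133022e-04,
       -1.42391276e+00, -2.84613822e-01]), 'qvel': array([-0.00177791, -0.00304444,  0.00296478,  0.00149471,  0.0021625 ,
        0.00041635]), 'tau': array([-1.66211536e-03, -3.87604952e+01,  2.38475919e+01,  5.37787735e+00,
       -3.77058997e-03, -7.85397390e-06]), 'tcp_pos': array([ 219.01400525, -504.06476963,  247.47948773]), 'eef_rot': array([ 3.13986283e+00, -7.31493487e-05, -2.73188378e+00]), 'contact_force': array([-0.09835064,  0.09273645,  0.17325752]), 'wrist_torque': array([-0.01721485, -0.09355521, -0.03986182]), 'width': 85.32040044697084}
```

View pics/top0.png

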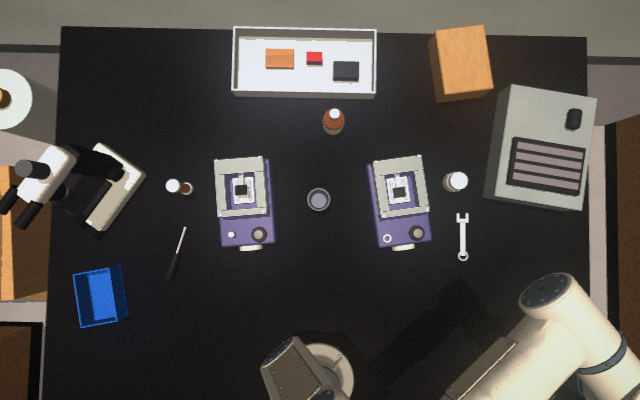

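View pics/side0.png

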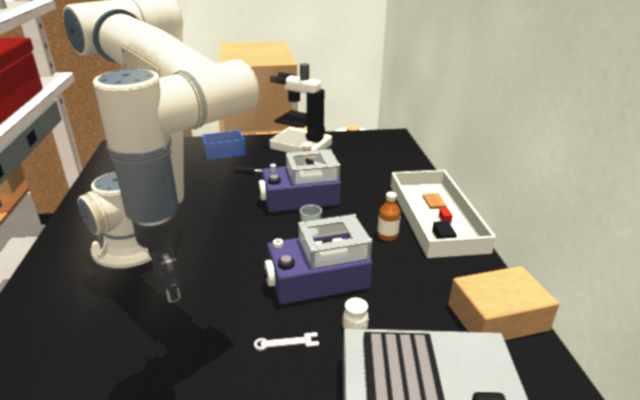

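The top view shows two pumps, at about (245,200) and (400,200). I'll zoom in to tell them apart.

```bash
python3 - <<'E'
import cv2,numpy as np
t=cv2.imread("pics/top0.png");s=cv2.imread("pics/side0.png")
a=cv2.resize(t[145:260,205:285],None,fx=5,fy=5,interpolation=cv2.INTER_CUBIC)
b=cv2.resize(t[145:260,360:440],None,fx=5,fy=5,interpolation=cv2.INTER_CUBIC)
cv2.imwrite("pics/z1.png",np.hstack([a,b]))
a=cv2.resize(s[140:220,250:350],None,fx=4,fy=4,interpolation=cv2.INTER_CUBIC)
b=cv2.resize(s[210:310,260:380],None,fx=400/120,fy=320/100,interpolation=cv2.INTER_CUBIC)
cv2.imwrite("pics/z2.png",np.hstack([a,b]))
E
```

```text
(no output)
```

View pics/z1.png

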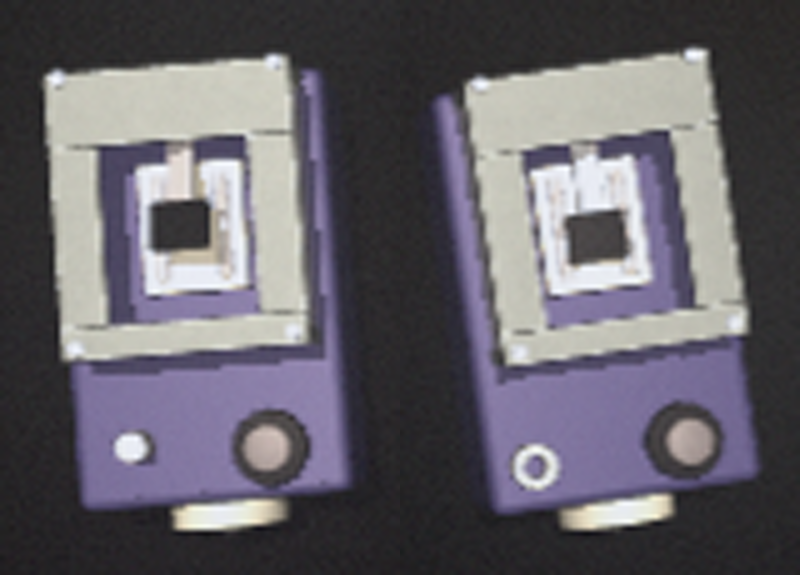

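View pics/z2.png

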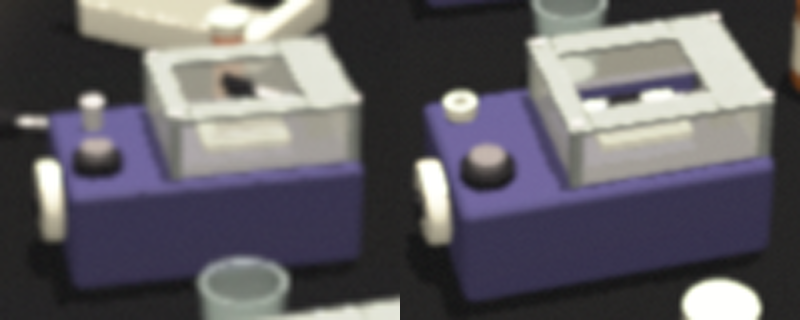

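The left pump is A: it has the solid roller, and its black pad sits above the clamp. In the top zoom the window corners are at about (97,147), (247,135), (262,318) and (107,330), and the key is at (265,446). I'll fit the pose from these and check it in both views.

```bash
cat > h.py <<'E'
import numpy as np,cv2
from plant import get_calibration
def ray(n,uv,z):
    c=get_calibration(n);K=c["intrinsics"];T=c["extrinsics"]
    d=T[:3,:3]@np.linalg.inv(K)@np.array([uv[0],uv[1],1.]);o=T[:3,3]
    return o+d*(z-o[2])/d[2]
def proj(n,p):
    c=get_calibration(n);K=c["intrinsics"];T=np.linalg.inv(c["extrinsics"])
    q=K@(T[:3,:3]@np.array(p,float)+T[:3,3]);return q[:2]/q[2]
E
python3 - <<'E'
from h import *
from scipy.optimize import least_squares
u=lambda a,b:((a+.5)/5-.5+205,(b+.5)/5-.5+145)
win=[(97,147),(247,135),(262,318),(107,330)]
out=[(46,75),(290,56),(309,340),(65,360)]
W=np.array([ray("top",u(*p),155)for p in win]);O=np.array([ray("top",u(*p),155)for p in out])
for P in(W,O):
    print(P.round(1).tolist(),P.mean(0),[np.linalg.norm(P[i]-P[i-1]).round(1)for i in range(4)])
    f=P[:2].mean(0)-P[2:].mean(0);l=P[[0,3]].mean(0)-P[[1,2]].mean(0)
    print("yaw",np.arctan2(f[1],f[0]),np.arctan2(-l[0],l[1]))
k=ray("top",u(265,446),122);print("key",k)
print("pad z156",ray("top",u(180,224),153), "roller",ray("top",u(130,447),126))
# side: fine crop
import cv2
s=cv2.imread("pics/side0.png");yaw=np.arctan2(*(W[:2].mean(0)-W[2:].mean(0))[[1,0]])
c,sn=np.cos(yaw),np.sin(yaw);R=np.array([[c,-sn],[sn,c]]);w=W.mean(0)[:2]
z=cv2.resize(s[140:220,250:350],None,fx=8,fy=7.5,interpolation=cv2.INTER_CUBIC)
t=cv2.imread("pics/top0.png");zt=cv2.resize(t[145:260,205:285],None,fx=5,fy=5,interpolation=cv2.INTER_CUBIC)
def mark(p,col):
    q=proj("side",p);cv2.circle(z,(int((q[0]+.5-250)*8),int((q[1]+.5-140)*7.5)),4,col,-1)
    q=proj("top",p);cv2.circle(zt,(int((q[0]+.5-205)*5),int((q[1]+.5-145)*5)),3,col,-1)
for a,b in((50,42),(50,-42),(-50,42),(-50,-42)):mark([*(w+R@[a,b]),155],(0,0,255))
mark(k,(0,255,0));mark([*w,155],(255,0,0))
kk=w-k[:2];print("window rel key in pump frame",R.T@kk)
cv2.imwrite("pics/z3.png",z);cv2.imwrite("pics/z4.png",zt)
E
```

```text
[[611.7, 271.4, 155.0], [619.9, 188.5, 155.0], [518.6, 177.5, 155.0], [510.4, 262.8, 155.0]] [565.15876433 225.04508938 155.        ] [np.float64(101.6), np.float64(83.3), np.float64(101.9), np.float64(85.7)]
yaw 0.09634369092576171 0.0977120383661044
[[651.2, 300.9, 155.0], [664.4, 165.8, 155.0], [507.0, 151.3, 155.0], [493.4, 285.5, 155.0]] [579.03082231 225.8473075  155.        ] [np.float64(158.5), np.float64(135.8), np.float64(158.1), np.float64(134.9)]
yaw 0.09481184938595891 0.09900752528485925
key [446.70403221 179.1917753  122.        ]
pad z156 [569.90834134 224.6192689  153.        ] roller [444.90639157 254.79025577 126.        ]
window rel key in pump frame [122.31624897  34.2459518 ]
```

View pics/z3.png

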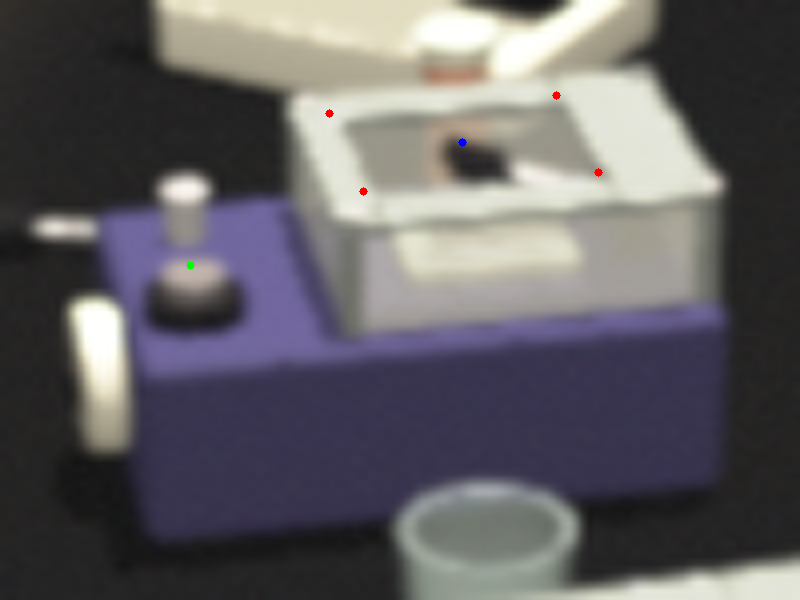

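View pics/z4.png

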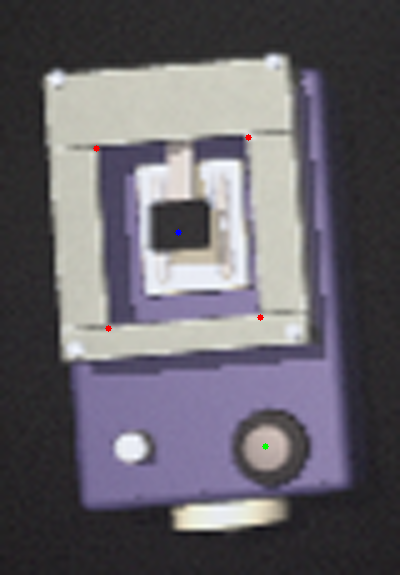

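The window centre is about (566,225) with a yaw of about 0.097, and the sizes come out right (101x84 against 100x84). The key is at about (448,179). The side view puts everything about 3 mm further +x, which is small next to the clearance. I'll close the fingers and travel high, turning the jaws along the pump's x.

move_arm:
  plan:
    - [[0,1.4,3.0,0,0.105],[0,1.4,3.0,0,0.105],[0,1.4,3.0,0,0.105],[0,1.4,3.0,0,0.105],[0,1.4,3.0,0,0.105],[0,1.4,3.0,0,0.105],[0,1.4,3.0,0,0.105],[0,1.4,3.0,0,0.105]]
  force: 40

```text
clock: 0.77
tcp_pos: [331.2, -262.8, 248.0]
eef_rot: [3.141, 0.0, -1.887]
contact_force: [0.2, 0.6, 0.2]
width: 0.3
```

move_arm:
  plan:
    - [[0,1.4,3.0,0,0.105],[0,1.4,3.0,0,0.105],[0,1.4,3.0,0,0.105],[0,1.4,3.0,0,0.105],[0,1.4,3.0,0,0],[0,1.4,3.0,0,0],[0,1.4,3.0,0,0],[0,1.4,3.0,0,0]]

```text
clock: 1.43
tcp_pos: [443.2, -22.7, 248.1]
eef_rot: [3.141, 0.0, -1.471]
contact_force: [0.9, 0.0, 0.5]
width: -0.1
```

move_arm:
  plan:
    - [[0,1.54,3.1,0,0],[0,1.54,3.1,0,0],[0,1.54,3.1,0,0],[0,1.54,3.1,0,0],[0,1.54,3.1,0,0],[0,1.54,3.1,0,0],[0,1.54,3.1,0,0],[0,1.54,3.1,0,0]]

```text
clock: 2.1
tcp_pos: [566.6, 225.1, 247.7]
eef_rot: [3.141, -0.0, -1.472]
contact_force: [1.2, -0.2, -0.2]
width: 0.0
```

move_arm:
  plan:
    - [[0,0,0,-1.0,0],[0,0,0,-1.0,0],[0,0,0,-1.0,0],[0,0,0,-1.0,0],[0,0,0,0,0],[0,0,0,0,0]]

```text
clock: 2.6
tcp_pos: [565.9, 222.5, 208.0]
eef_rot: [3.141, -0.001, -1.473]
contact_force: [-0.6, 0.1, 0.7]
width: -0.0
```

```bash
python3 - <<'E'
from plant import *
from h import *
s=observe();print(s["tcp_pos"],s["contact_force"],s["eef_rot"])
for n in("top","side"):
    im=get_image(n);cv2.imwrite(f"pics/{n}1.png",im)
    if n=="side":cv2.imwrite("pics/z5.png",cv2.resize(im[110:220,250:350],None,fx=5,fy=5,interpolation=cv2.INTER_CUBIC))
    else:cv2.imwrite("pics/z6.png",cv2.resize(im[100:300,180:340],None,fx=3,fy=3,interpolation=cv2.INTER_CUBIC))
    p=s["tcp_pos"].copy();p[2]-=17;print(n,proj(n,p))
E
```

```text
[565.89223659 222.47925465 208.03295468] [-0.64234618  0.06742754  0.65210623] [ 3.14071147e+00 -6.93293951e-04 -1.47263651e+00]
top [238.48018124 189.9227175 ]
side [307.51581786 149.02617854]
```

View pics/z5.png

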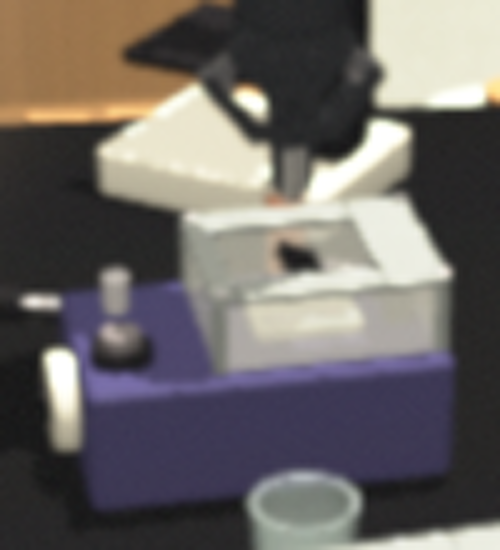

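View pics/z6.png

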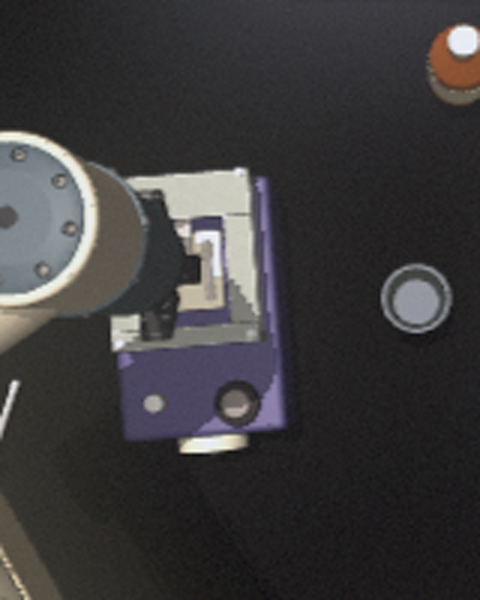

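In the side view the tip is at about (308,149.6), which matches the projected (307.5,149). The narrow fingers are over the window, and the wide knuckles sit well above it. Next I descend.

move_arm:
  plan:
    - [[0,0.1,0.2,-0.6,0],[0,0,0,-0.6,0],[0,0,0,-0.6,0],[0,0,0,-0.6,0],[0,0,0,-0.6,0],[0,0,0,0,0]]

```text
clock: 3.2
tcp_pos: [566.6, 225.3, 176.3]
eef_rot: [3.139, -0.001, -1.472]
contact_force: [-0.4, -0.1, -0.1]
width: -0.1
```

move_arm:
  plan:
    - [[0,0,0,-0.4,0],[0,0,0,-0.4,0],[0,0,0,-0.4,0],[0,0,0,-0.4,0],[0,0,0,0,0]]

```text
clock: 3.62
tcp_pos: [567.2, 225.6, 161.7]
eef_rot: [3.141, -0.0, -1.472]
contact_force: [0.1, 0.6, 0.6]
width: -0.1
```

move_arm:
  plan:
    - [[0,0,0,-0.3,0],[0,0,0,-0.3,0],[0,0,0,-0.3,0],[0,0,0,-0.3,0]]

```text
clock: 3.95
tcp_pos: [567.2, 225.5, 150.0]
eef_rot: [3.141, 0.0, -1.472]
contact_force: [-1.8, 0.2, 3.6]
width: 0.0
```

```bash
python3 - <<'E'
from plant import *
from h import *
s=observe();print(s["tcp_pos"],s["contact_force"])
im=get_image("side");cv2.imwrite("pics/z7.png",cv2.resize(im[110:220,250:350],None,fx=5,fy=5,interpolation=cv2.INTER_CUBIC))
E
```

```text
[567.1628009  225.50072532 150.02049301] [-1.78978428  0.18743344  3.61637673]
```

View pics/z7.png

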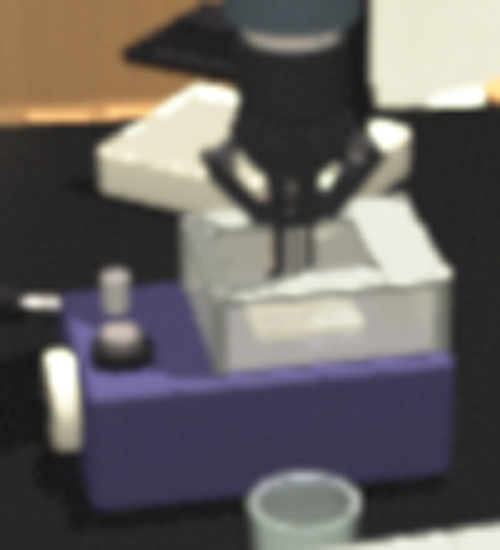

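The fingers are inside the window and pressing at 3.6 N. The knuckles, at about (250–345,215) in the zoom, still clear the rim. I'll continue to the stop.

move_arm:
  plan:
    - [[0,0,0,-0.2,0],[0,0,0,-0.2,0],[0,0,0,-0.2,0],[0,0,0,-0.2,0]]

```text
clock: 4.33
tcp_pos: [567.2, 225.5, 142.0]
eef_rot: [3.141, -0.0, -1.472]
contact_force: [-1.8, -0.2, 3.1]
width: -0.1
```

move_arm:
  plan:
    - [[0,0,0,-0.2,0],[0,0,0,0,0]]

```text
clock: 4.5
tcp_pos: [567.3, 225.5, 140.1]
eef_rot: [3.142, -0.0, -1.472]
contact_force: [-0.8, 0.1, 0.5]
width: -0.4
```

move_arm:
  plan:
    - [[0,0,0,-0.1,0],[0,0,0,-0.1,0],[0,0,0,0,0]]

```text
clock: 4.75
tcp_pos: [567.4, 225.5, 139.9]
eef_rot: [-3.14, 0.0, -1.471]
contact_force: [-6.5, -0.9, 10.6]
width: -0.1
```

The arm stopped at tip z = 122.9 with the force jumping to 10.6 N, so the lever is at its stop. I'll hold briefly, then come straight up.

move_arm:
  plan:
    - [[0,0,0,-0.05,0],[0,0,0,0,0],[0,0,0,0,0],[0,0,0,0,0]]

```text
clock: 5.08
tcp_pos: [567.4, 225.5, 139.9]
eef_rot: [-3.14, 0.0, -1.471]
contact_force: [-8.2, -0.3, 12.2]
width: -0.0
```

move_arm:
  plan:
    - [[0,0,0,0.6,0],[0,0,0,1.0,0],[0,0,0,1.0,0],[0,0,0,1.0,0],[0,0,0,1.0,0],[0,0,0,1.0,0],[0,0,0,1.0,0],[0,0,0,0,0]]

```text
clock: 5.75
tcp_pos: [568.5, 225.9, 206.7]
eef_rot: [-3.137, 0.001, -1.472]
contact_force: [0.9, 0.1, 0.9]
width: 0.1
```

```bash
python3 - <<'E'
from plant import *
from h import *
s=observe();print(s["tcp_pos"],s["contact_force"])
im=get_image("side");cv2.imwrite("pics/z8.png",cv2.resize(im[110:220,250:350],None,fx=5,fy=5,interpolation=cv2.INTER_CUBIC))
E
```

```text
[568.48275057 225.9452221  206.71525508] [0.85476474 0.07059133 0.92918196]
```

View pics/z8.png

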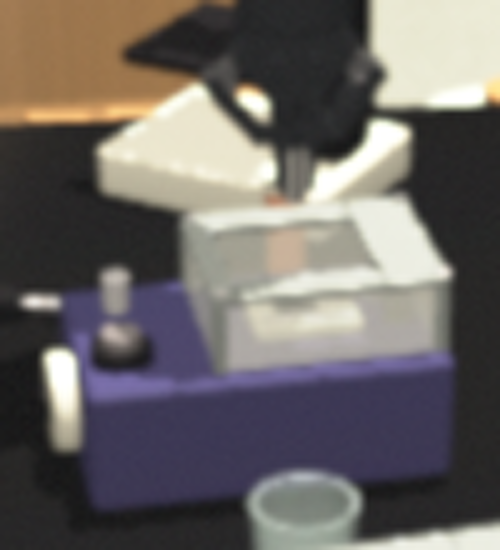

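The pad is no longer visible in the window at zoom (290,250), so the lever is down and the fingers are out. Next I move over the key.

move_arm:
  plan:
    - [[0,-2.0,-0.8,0,0],[0,-2.0,-0.8,0,0],[0,-2.0,-0.8,0,0],[0,-2.0,-0.8,0,0],[0,-2.0,-0.8,0,0],[0,-2.1,-0.7,0,0],[0,0,0,0,0],[0,0,0,0,0]]

```text
clock: 6.47
tcp_pos: [445.6, 178.3, 203.9]
eef_rot: [-3.142, 0.0, -1.471]
contact_force: [0.3, 0.8, 1.4]
width: 0.1
```

move_arm:
  plan:
    - [[0,0,0,-1.0,0],[0,0,0,-1.0,0],[0,0,0,-1.0,0],[0,0,0,-1.0,0],[0,0,0,-1.0,0],[0,0,0,-0.5,0],[0,0,0,0,0]]

```text
clock: 7.05
tcp_pos: [446.1, 178.3, 147.2]
eef_rot: [3.139, -0.002, -1.472]
contact_force: [-0.8, 0.0, -0.8]
width: -0.2
```

```bash
python3 - <<'E'
from plant import *
from h import *
s=observe();print(s["tcp_pos"],s["contact_force"])
im=get_image("side");cv2.imwrite("pics/z9.png",cv2.resize(im[110:220,230:350],None,fx=5,fy=5,interpolation=cv2.INTER_CUBIC))
im=get_image("top");cv2.imwrite("pics/z10.png",cv2.resize(im[145:260,205:285],None,fx=5,fy=5,interpolation=cv2.INTER_CUBIC))
E
```

```text
[446.13170888 178.28800909 147.22908879] [-0.75417117  0.029032   -0.79132599]
```

View pics/z9.png

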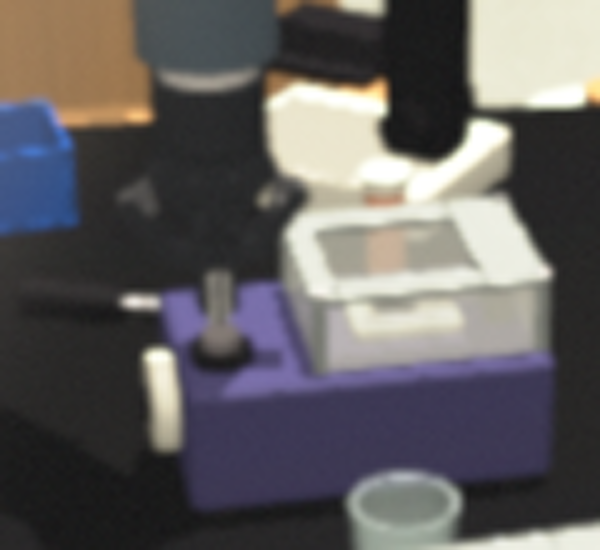

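View pics/z10.png

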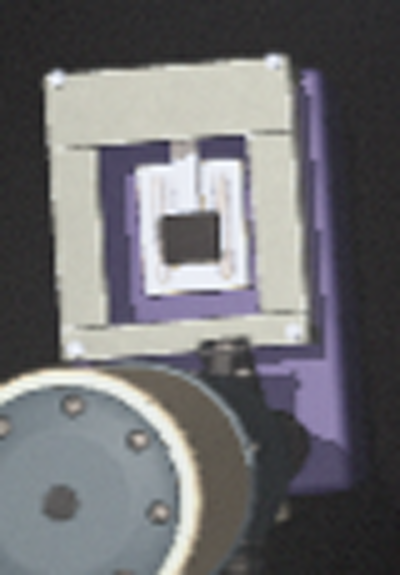

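The pad now matches pump B's (down), and the tips are right above the key at (220,325) in the zoom. I'll press it now.

move_arm:
  plan:
    - [[0,0,0,-0.4,0],[0,0,0,-0.4,0],[0,0,0,-0.3,0],[0,0,0,0,0]]

```text
clock: 7.48
tcp_pos: [446.5, 178.7, 137.6]
eef_rot: [-3.141, 0.0, -1.472]
contact_force: [0.3, 0.7, 3.4]
width: -0.1
```

move_arm:
  plan:
    - [[0,0,0,-0.2,0],[0,0,0,-0.1,0],[0,0,0,0,0]]

```text
clock: 7.73
tcp_pos: [446.5, 178.7, 135.0]
eef_rot: [-3.141, 0.0, -1.472]
contact_force: [-0.9, 0.8, 3.8]
width: -0.2
```

move_arm:
  plan:
    - [[0,0,0,-0.15,0],[0,0,0,-0.1,0],[0,0,0,0,0],[0,0,0,0,0]]

```text
clock: 8.07
tcp_pos: [446.6, 178.7, 133.1]
eef_rot: [-3.141, 0.0, -1.472]
contact_force: [-2.4, 0.5, 8.7]
width: 0.2
```

The key bottomed out: 8.7 N against about 5 N at full travel, with the tip 6 mm below the key's resting height. I'll release and retreat upward.

move_arm:
  plan:
    - [[0,0,0,0.6,0],[0,0,0,1.2,0],[0,0,0,1.5,0],[0,0,0,2.0,0],[0,0,0,2.0,0],[0,0,0,2.0,0],[0,0,0,2.0,0],[0,0,0,0,0]]

```text
clock: 8.73
tcp_pos: [447.8, 179.0, 249.1]
eef_rot: [-3.136, 0.002, -1.472]
contact_force: [0.7, 0.8, 0.1]
width: 0.1
```

move_arm:
  plan:
    - [[0,-0.5,-3.0,0,0],[0,-0.5,-3.0,0,0],[0,-0.5,-3.0,0,0],[0,-0.5,-3.0,0,0],[0,-0.5,-3.0,0,0],[0,-0.5,-3.0,0,0],[0,0,0,0,0],[0,0,0,0,0]]

```text
clock: 9.4
tcp_pos: [415.7, -2.7, 244.9]
eef_rot: [3.141, 0.0, -1.475]
contact_force: [0.3, 0.7, 0.2]
width: -0.4
```

```bash
python3 - <<'E'
from plant import *
from h import *
s=observe();print(s["tcp_pos"],s["contact_force"],s["clock"])
im=get_image("side");a=cv2.resize(im[140:220,250:350],None,fx=4,fy=4,interpolation=cv2.INTER_CUBIC)
im=get_image("top");b=cv2.resize(im[130:270,160:340],None,fx=2.2,fy=320/140,interpolation=cv2.INTER_CUBIC)
cv2.imwrite("pics/z11.png",np.hstack([a,b]))
E
```

```text
[415.72030262  -2.67288695 244.93623419] [0.33540339 0.71022766 0.15949643] 9.4
```

View pics/z11.png

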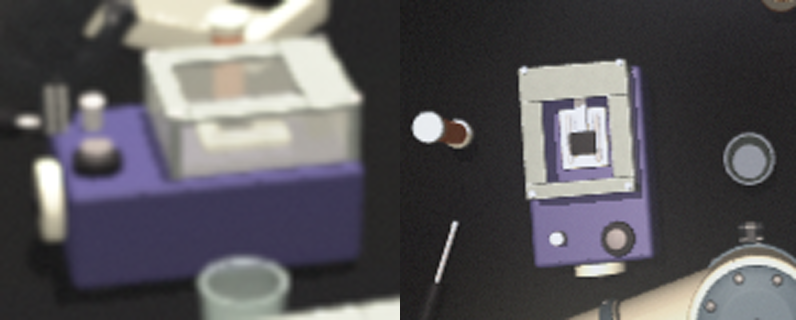

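The key is back out at (97,148), the same pixel as at the start. The lever is down, and the roller, column, driver and beaker haven't moved. The arm is clear, so I'm handing in.

```bash
python3 -c "
from plant import workorder
print(workorder.hand_in())"
```

```text
the job is handed in; nothing more can be done
None
```

I pressed the raised lever of pump A (the left pump) fully down through its guard window, then pressed and released its start key. I handed the job in at about 9.5 s of the 42 s allowed; no verdict was reported.

- **Lever:** the fingertips stopped at z = 122.9 mm (123 mm expected fully down), and the force rose from about 3 N to about 12 N as it reached its stop. The top picture afterwards shows the pad down, as on pump B.
- **Key:** it was pressed about 6 mm and held against its end stop at 8.7 N. The side picture afterwards shows it back out at its starting height.
- **Guards and loose things:** I saw no sign of contact with pump A's guard while the fingers were in the window. Pump B was never approached. The roller, column, driver and beaker look unmoved in the last pictures; I did not re-measure the others, but the arm never came down near them.
- **Disagreement:** the side camera showed the guard and key about 3–4 mm off from the top camera's fit. The clearances were much larger than that, so it did not matter.

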